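Pack the sketching tray by colour

ROBOT

A 6-joint arm with a two-finger parallel gripper is mounted at the origin on a cart in front of the work surface, level with it; the furniture and walls round the work are solid. World frame = base frame: x ahead of the robot, y to its left, z up, the work surface at z = 0. Lengths are in m, angles in rad, forces in N, time in s.
With the tool pointing down it reaches from about 0.275 to 0.75 m from the base axis. Payload 10.2 kg.
Tool frame: the origin (TCP) lies on the front face of the gripper's body, between the roots of the fingers; the fingertips stand 73 mm ahead of it and the grasp point (between the pads) lies 54 mm ahead of it; z points along the fingers, y is the line along which they close (so a half turn about z gives the same grasp; the last joint's range is limited). The gripper opens to 85 mm and grips with 20 to 120 N. Pads are 22 mm wide; open, the fingers measure 114 mm over their backs; the gripper's body (76 mm by 85 mm) begins 54 mm behind the grasp point. The pads swing forward as they close: fully open they stand 13 mm farther back than shut.
Start: joints at [0.898, 0.313, 1.498, -0, 1.331, -0.223], TCP at [0.228, 0.473, 0.304] pointing down, gripper open.
Joint ranges: [-2.94, 2.94], [-0.97, 2.17], [0.19, 2.56], [-1.23, 4.37], [0.02, 3.11], [-2.88, 2.88]. Speed limits (rad/s): [2.39, 2.39, 3.01, 3.14, 3.14, 3.14].

INTERFACE

Orientations are given as a unit quaternion [x, y, z, w].
In Python, from workcell import arm gives the robot as it stands.
- The arm moves only by the tool carry_out, never from a script. Its argument "motion" is a list of rows, each a list of 4 numbers: the shift along the world's x, y, z in cm, then the turn about the world's z in rad. A call has 1 to 8 rows; each row shifts and turns the commanded pose from where the row before left it; what a row does not reach is not made up. A row lasts 1/8 s, in which the tool goes at most 62.5 mm and 10.7 degrees, less where a joint would pass 70% of its speed; a pose out of reach is approached as far as the arm can. A call is refused whole if a number of a shift passes 6.25 or a number of a turn 0.188, either way. A call with a gripper value outside its range is refused whole. "jaw" is the gripper's target within -1 to 1 (shut at 1, half-way at 0, fully open at -1), set as the call begins (left out, the last holds). The fingers move at their own pace and stop on an object; the grip force is fixed at half the most. Time passes only in rows, so rows that do not move let the fingers close. It gives the time, the measured TCP pose, the force, the opening and the grip force at its end, in the units of the state.
- arm.sense(): the state, without advancing time (a new reading comes with each control period).
- arm.snapshot(name): name is "scene" or "top" or "wrist"; returns a dict with "pixels" (384x512x3 uint8, red, green, blue), "range_z" (384x512 float32, m along the optical axis (not along the pixel's ray), 0 where there is no reading), "mtx" (3x3 intrinsics, pixels), "pose" (4x4, takes a point from camera to world coordinates). Camera axes: x right, y up, looking along -z (the intrinsics and any distortion apply to the point x, -y, -z); pixel columns grow to the right and rows downward; lengths in m; the calibration is good to about 2 mm. A picture is of the moment at which its call begins.
- arm.finish_job(): hands the job in; it is judged then, once.
The state is a dict: "t": time; "joint_pos": joint angles; "qvel": joint speeds; "effort": joint torques, N m; "position": TCP position; "tcp_rot": TCP orientation; "force": force on the tool from outside, world axes, zero at the start; "wrist_torque": the same for the moment, N m; "finger_gap": finger opening in m; "finger_force": force on a finger pad.
Only numpy, scipy, OpenCV 4.12 (cv2) and the standard library are available. Lean on these libraries where they do the work, as an engineer would, in place of code of your own. Each camera call takes 0.05 s, during which the arm holds its last target. There are 200 camera calls.

TASK

Pack the wooden tray for sketching: lay the paint tube with the red band, the one with the blue band, the one with the blue-black band, and the green marker pen each lengthwise in the bay whose floor has its colour (the blue-black tube goes in the black bay), flat on the floor near the middle of the bay. Leave the plain tube without a band and the green pencil lying where they are.

Things in the scene. Friction and masses are not known exactly. Their poses are not given: they have to be found in the camera images.
- red_tube_mid (a point): Paint tube lying flat, off-white with a red band and a black cap; 125 mm long, 34 mm wide at the flat crimped tail, 23 mm high, about 55 g. This point is its centre, half-way up; y runs along the tube towards the cap, x across it, z is up. From here to 25 mm towards the cap it is 27 to 24 mm wide with nearly parallel sides, widest 6 to 9 mm above the table: grip it there, low, with the fingertips close to the table.
- blue_tube_mid (a point): Paint tube lying flat, off-white with a mid-blue band and a white cap; 101 mm long, 29 mm wide at the flat crimped tail, 19 mm high, about 55 g. This point is its centre, half-way up; y runs along the tube towards the cap, x across it, z is up. From here to 25 mm towards the cap it is 23 to 20 mm wide with nearly parallel sides, widest 6 to 9 mm above the table: grip it there, low, with the fingertips close to the table.
- black_tube_mid (a point): Paint tube lying flat, off-white with a blue-black (nearly black) band and a black cap; 109 mm long, 31 mm wide at the flat crimped tail, 20 mm high, about 55 g. This point is its centre, half-way up; y runs along the tube towards the cap, x across it, z is up. From here to 25 mm towards the cap it is 24 to 21 mm wide with nearly parallel sides, widest 6 to 9 mm above the table: grip it there, low, with the fingertips close to the table.
- green_marker_mid (a point): Marker pen lying on the table, white barrel with a green cap, 135 mm long and 16 mm thick, about 20 g. This point is its centre, half-way up; its y axis runs along the pen, z is up.
- plain_tube_mid (a point): Look-alike that stays: paint tube, off-white with no coloured band and a white cap, 117 mm long, 33 mm wide, 21 mm high. This point is its centre, half-way up; y runs along it towards the cap.
- green_pencil_mid (a point): Look-alike that stays: thin dark-green wooden pencil, 123 mm long, 7 mm thick. This point is its centre, half-way up; y runs along it.
- red_bay: Bay with the red floor, one of four parallel bays in a fixed wooden tray, in any order, 72 mm from middle to middle. Each is 160 mm long (x), 66 mm wide (y), open above; z is up. Origin: middle of the bay, 3 mm below the floor's face, which is 8 mm above the table. The 6 mm strips between bays and at the row's ends stand 5 mm above the floor, the rims at the bays' short ends 10 mm.
- blue_bay: Bay with the blue floor, one of four parallel bays in a fixed wooden tray, in any order, 72 mm from middle to middle. Each is 160 mm long (x), 66 mm wide (y), open above; z is up. Origin: middle of the bay, 3 mm below the floor's face, which is 8 mm above the table. The 6 mm strips between bays and at the row's ends stand 5 mm above the floor, the rims at the bays' short ends 10 mm.
- black_bay: Bay with the black floor, one of four parallel bays in a fixed wooden tray, in any order, 72 mm from middle to middle. Each is 160 mm long (x), 66 mm wide (y), open above; z is up. Origin: middle of the bay, 3 mm below the floor's face, which is 8 mm above the table. The 6 mm strips between bays and at the row's ends stand 5 mm above the floor, the rims at the bays' short ends 10 mm.
- green_bay: Bay with the green floor, one of four parallel bays in a fixed wooden tray, in any order, 72 mm from middle to middle. Each is 160 mm long (x), 66 mm wide (y), open above; z is up. Origin: middle of the bay, 3 mm below the floor's face, which is 8 mm above the table. The 6 mm strips between bays and at the row's ends stand 5 mm above the floor, the rims at the bays' short ends 10 mm.

How it is judged:
By the outcome, as a careful person would: the job done as asked, in the order asked, and still so for the second after the job is handed in, with the robot touching nothing.
It also fails if it takes over 102 s, if anything falls off the work surface, if the arm or the gripper's body presses on something with over 40 N, if the wrist force passes 120 N, or if a joint passes its speed limit or range.

## Working session

There is one attempt and no reset: what is moved stays moved. The work goes in short steps, Python scripts to look and compute and a tool call to move; the robot and the scene stay as the last step left them, time stands still between calls to the robot, and variables do not carry over. Pictures are saved under pics/ and viewed, at most 14 in all, crops included, and the job is handed in when it is done.

Besides the shell and the picture viewer there is one more tool, called after ">>>" by a JSON object that holds its "method" and its "body", one argument or row to a line. carry_out: Moves the arm, as the interface text tells. Its arguments: {"type":"object","properties":{"motion":{"type":"array","items":{"type":"array","items":{"type":"number"}}},"jaw":{"type":"number"}},"required":["motion"]}

```bash
mkdir -p pics; cat > h.py <<'E'
import numpy as np, cv2
from workcell import arm
def snap(n,f):
    s=arm.snapshot(n); cv2.imwrite('pics/'+f+'.png',s['pixels'][:,:,::-1]); np.savez('pics/'+f+'.npz',**s); return s
def world(s):
    z=s['range_z'].astype(float); K=s['mtx']; v,u=np.mgrid[:z.shape[0],:z.shape[1]]
    P=np.stack([(u-K[0,2])/K[0,0]*z,-(v-K[1,2])/K[1,1]*z,-z],-1)
    W=P@s['pose'][:3,:3].T+s['pose'][:3,3]; W[z==0]=np.nan; return W
E
python3 - <<'E'
from h import *
s=snap('top','top0'); s2=snap('scene','scene0')
print(s['mtx'],s['pose'],s.keys()); print(arm.sense())
im=cv2.imread('pics/top0.png'); cv2.imwrite('pics/top0b.png',cv2.resize(im,(800,600),interpolation=2))
E
```

```text
[[457.51198514   0.         258.12859451]
 [  0.         457.51198514 188.0403297 ]
 [  0.           0.           1.        ]] [[ 0.01060966  0.99711752 -0.07512716  0.48473562]
 [-0.99976418  0.01200145  0.01809854  0.08019335]
 [ 0.01894801  0.07491742  0.99700971  1.25873133]
 [ 0.          0.          0.          1.        ]] dict_keys(['pixels', 'range_z', 'mtx', 'pose'])
{'t': 0.1, 'joint_pos': array([ 8.97580656e-01,  3.13353232e-01,  1.49834012e+00, -5.12568834e-06,
        1.33098557e+00, -2.23397347e-01]), 'qvel': array([ 0.00054555, -0.00216997, -0.00074623,  0.00110235,  0.00118457,
       -0.00129358]), 'effort': array([ 4.10950437e-03, -4.12901151e+01, -2.60139030e+01, -6.57274222e-05,
        3.04571688e-03,  2.92058371e-05]), 'position': array([0.22819027, 0.47265665, 0.30342104]), 'tcp_rot': array([ 2.23017185e-01,  9.74814362e-01, -4.90542354e-04, -2.33173114e-04]), 'force': array([-0.44175989, -0.47526494,  0.54833457]), 'wrist_torque': array([0.02020563, 0.03073807, 0.04140152]), 'finger_force': 0.0, 'finger_gap': 0.08558135189962851}
```

View pics/top0b.png

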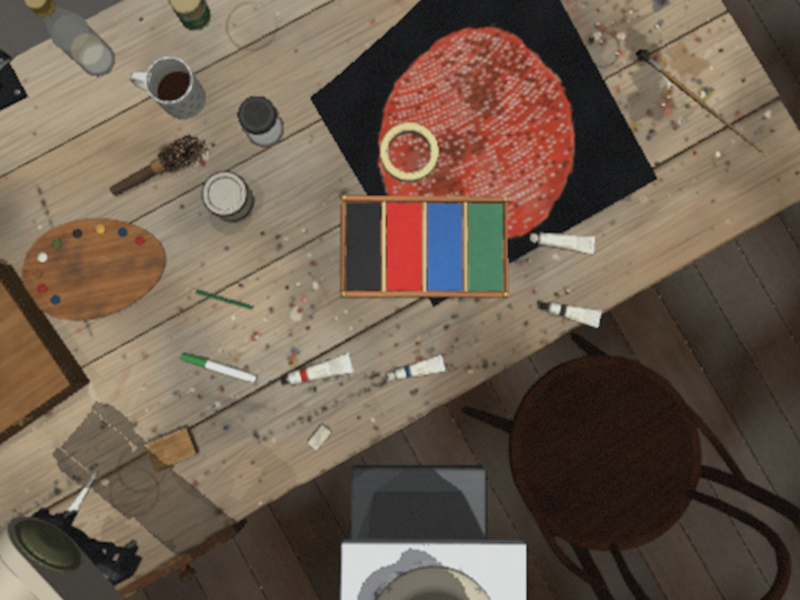

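View pics/scene0.png

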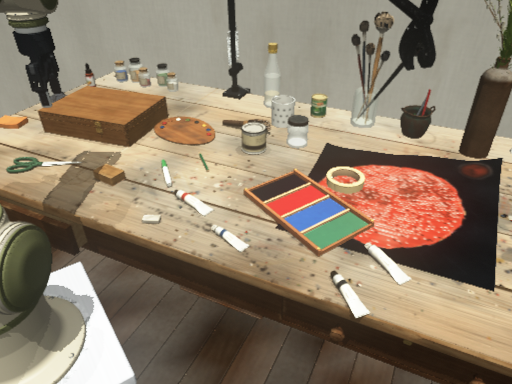

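Top view (800x600): red tube about (320,370), blue (415,368), black (573,313), plain (565,242), marker (218,367), pencil (224,299). The tray spans (342..508,197..297), with bays black, red, blue, green from left to right.

```bash
cat > m.py <<'E'
from h import *
def obj(s,W,box,zmin=.004):   # box in 512x384 px; returns centre, yaw of long axis, dims
    u0,v0,u1,v1=box; P=W[v0:v1,u0:u1].reshape(-1,3); C=s['pixels'][v0:v1,u0:u1].reshape(-1,3)
    k=(P[:,2]>zmin)&(P[:,2]<.05); P=P[k]
    (c,d,a)=cv2.minAreaRect((P[:,:2]*1000).astype(np.float32))
    if d[0]<d[1]: a+=90
    return np.round(c,1),np.round(d,1),round((a+90)%180-90,1),np.round(np.percentile(P[:,2],[5,50,98])*1000,1),len(P)
E
python3 - <<'E'
from m import *
s=np.load('pics/top0.npz'); W=world(s); f=.64
B=dict(marker=(175,345,264,390),red=(280,348,360,392),blue=(380,348,450,388),black=(533,292,610,332),plain=(525,226,600,260),pencil=(190,285,258,312),tray=(336,190,514,303))
for n,b in B.items():
    b=[int(x*f) for x in b]; print(n,obj(s,W,b,.003 if n=='pencil' else .004))
for n,x in dict(black=363,red=405,blue=445,green=486).items():
    for y in (206,247,287): print(n,np.round(W[int(y*f),int(x*f)]*1000,1))
print('table',[np.round(W[int(y*f),int(x*f)]*1000,1) for x,y in((270,400),(370,340),(540,290),(150,360))])
im=s['pixels'][:,:,::-1]
cv2.imwrite('pics/c1.png',cv2.resize(im[215:250,110:290],(800,156),interpolation=2))
cv2.imwrite('pics/c2.png',cv2.resize(im[140:215,325:395],(560,600),interpolation=2))
E
```

```text
marker (array([453. , 376.8]), array([ 70.3, 139.9]), -89.5, array([ 4.3, 13.3, 19.3]), 299)
red (array([448.7, 202.3]), array([137.9,  70. ]), 87.0, array([ 4.5, 15.6, 24.2]), 402)
blue (array([450.8,  37.7]), array([121.8,  66.9]), 88.3, array([ 4.6, 11.6, 21.7]), 262)
black (array([ 557.9, -230.7]), array([ 60.8, 119.2]), -89.4, array([ 4.6, 12.6, 22.2]), 296)
plain (array([ 676.1, -222.7]), array([ 58.9, 130.5]), -89.2, array([ 4.5, 13.5, 22.5]), 358)
pencil (array([570.1, 372.7]), array([ 43.9, 115.2]), -89.4, array([ 3.2,  5.5, 10.5]), 121)
tray (array([667.6,  22. ]), array([198.4, 311.2]), -89.2, array([ 4.6,  8.3, 19.6]), 6422)
black [736.6 131.5   6.2]
black [660.6 130.2  11.4]
black [592.1 129.3   6.2]
red [737.8  56.7   5.7]
red [662.5  55.9   4.3]
red [592.8  55.3   9.1]
blue [738.6 -12.6   6.5]
blue [662.5 -12.8  11.4]
blue [593.8 -13.5   6.8]
green [739.1 -87.3   9.5]
green [664.5 -88.2   4.1]
green [594.7 -87.9   7.2]
table [array([ 3.914e+02,  2.897e+02, -2.000e-01]), array([499.2, 117.2,  -0.9]), array([ 591.3, -184.1,   -3.8]), array([459.7, 498.6,  -3.2])]
```

View pics/c1.png

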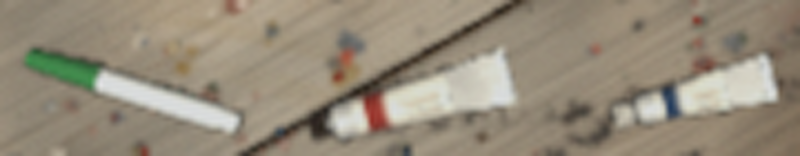

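View pics/c2.png

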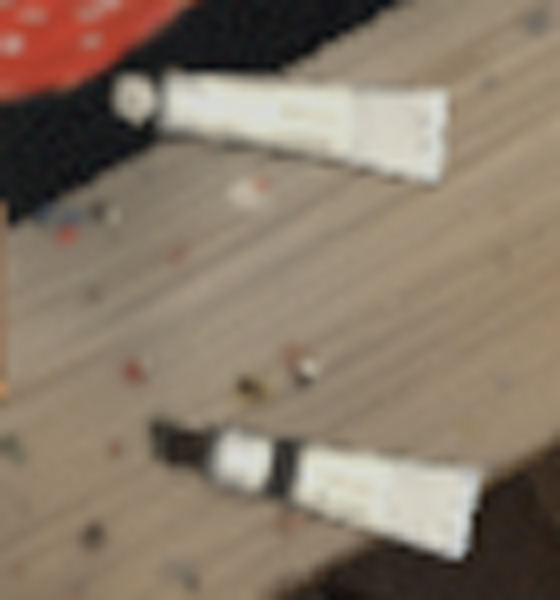

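Ends (crop 1): marker (26,58)-(238,122); red cap (314,122), tail (508,77); blue cap (615,114), tail (772,77). Crop 2: black cap (158,441), tail (471,513); plain at the top with no band. The depth is noisy, so I'll intersect rays with known heights instead.

```bash
cat >> h.py <<'E'
def ray(s,u,v,z):
    K=s['mtx']; d=s['pose'][:3,:3]@np.array([(u-K[0,2])/K[0,0],-(v-K[1,2])/K[1,1],-1]); o=s['pose'][:3,3]
    return (o+d*(z-o[2])/d[2])*1000
E
python3 - <<'E'
from h import *
s=np.load('pics/top0.npz')
c1=lambda x,y:(110+(x+.5)/4.444-.5,215+(y+.5)/4.457-.5)
c2=lambda x,y:(325+(x+.5)/8-.5,140+(y+.5)/8-.5)
for n,c,a,b,h,L in(('red',c1,(314,122),(508,77),.0115,125),('blue',c1,(615,114),(772,77),.0095,101),('black',c2,(158,441),(471,513),.010,109),('marker',c1,(26,58),(238,122),.008,135)):
    A=ray(s,*c(*a),h);B=ray(s,*c(*b),h);d=(A-B)[:2];l=np.hypot(*d)
    print(n,'mid',np.round((A+B)/2,1),'len',round(l,1),L,'yaw to cap',round(np.arctan2(d[1],d[0]),3),'grasp',np.round((A+B)[:2]/2+d/l*12,1))
im=s['pixels'].astype(int); sub=np.zeros(im.shape[:2],bool); sub[126:192,218:328]=1
r,g,b=im[...,0],im[...,1],im[...,2]
for n,m in dict(black=im.max(-1)<75,red=(r>150)&(g<90),blue=(b>140)&(r<110),green=(g>r+30)&(b<g-10)).items():
    m=(m&sub).astype(np.uint8); nl,l,st,c=cv2.connectedComponentsWithStats(m); k=1+st[1:,4].argmax()
    v,u=np.where(l==k); P=np.array([ray(s,*q,.008)[:2] for q in zip(u,v)],np.float32); R=cv2.minAreaRect(P)
    print(n,np.round(P.mean(0),1),np.round(R[0],1),np.round(R[1],1),R[2])
E
```

```text
red mid [444.2 207.7  11.5] len 120.7 125 yaw to cap 1.808 grasp [441.4 219.4]
blue mid [448.3  35.6   9.5] len 98.7 101 yaw to cap 1.81 grasp [445.5  47.2]
black mid [ 551.6 -233.1   10. ] len 110.2 109 yaw to cap 1.356 grasp [ 554.2 -221.3]
marker mid [448.1 377.9   8. ] len 135.0 135 yaw to cap 1.29 grasp [451.5 389.4]
black [663.  129.9] [662.8 129. ] [152.7  58. ] 0.8294163346290588
red [663.4  58.2] [663.7  58.6] [152.8  60.9] 0.7122743725776672
blue [662.8 -14.2] [663.3 -14.5] [150.4  58.3] 0.458950400352478
green [664.8 -85.3] [664.3 -86.4] [150.9  58.4] 0.21434970200061798
```

>>> {"method": "carry_out", "body": {
  "motion": [
    [3.0,-3.6,-1.5,-0.126],
    [3.0,-3.6,-2.2,-0.126],
    [3.0,-3.6,-2.2,-0.126],
    [3.0,-3.6,-2.2,-0.126],
    [3.1,-3.6,-2.2,-0.126],
    [3.1,-3.6,-2.2,-0.126],
    [3.1,-3.8,-2.0,-0.127],
    [0,0,0,0]
  ],
  "jaw": -0.3
}}

```text
t: 1.1
position: [0.4422, 0.2166, 0.1574]
tcp_rot: [0.62, 0.785, -0.001, -0.001]
force: [-0.4, 0.7, -0.1]
finger_gap: 0.0556
finger_force: 0.0
```

```bash
cat >> h.py <<'E'
def st():
    a=arm.sense(); q=a['tcp_rot']; y=2*np.arctan2(q[1],q[0])-np.pi/2
    print('t',round(a['t'],2),'pos mm',np.round(a['position']*1000,1),'tooly',round((y+np.pi)%(2*np.pi)-np.pi,3),'q6',round(a['joint_pos'][5],2),'gap',round(a['finger_gap']*1000,1),'F',np.round(a['force'],1))
E
python3 -c "
from h import *
s=snap('wrist','w1');st()"
```

```text
t 1.15 pos mm [441.5 217.9 158.2] tooly 0.236 q6 -0.02 gap 55.5 F [-0.2  0.7  0.3]
```

View pics/w1.png

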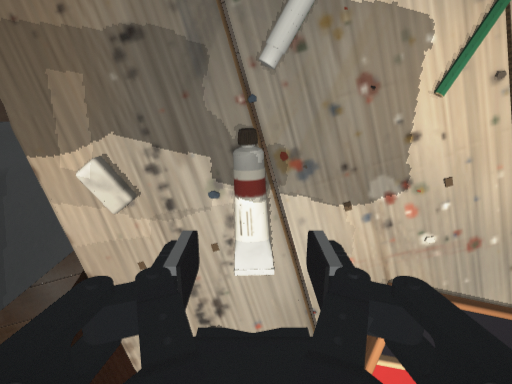

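Wrist view: red tube from cap end (247,129) to tail (254,274), centred between the fingers (198..308).

```bash
cat >> h.py <<'E'
def ends(s,a,b,h,off=12):
    A=ray(s,*a,h);B=ray(s,*b,h);d=(A-B)[:2];l=np.hypot(*d)
    print('mid',np.round((A+B)/2,1),'len',round(l,1),'yaw to cap',round(np.arctan2(d[1],d[0]),3),'grasp',np.round((A+B)[:2]/2+d/l*off,1))
E
python3 -c "
from h import *
ends(np.load('pics/w1.npz'),(247.5,129),(254,274),.010)"
```

```text
mid [442.4 210.3  10. ] len 118.7 yaw to cap 1.845 grasp [439.2 221.9]
```

>>> {"method": "carry_out", "body": {
  "motion": [
    [0,0.1,-2.5,0],
    [0,0,-3.0,0],
    [0,0,-1.5,0],
    [0,0,-0.5,0]
  ]
}}

```text
t: 1.65
position: [0.4409, 0.2203, 0.0837]
tcp_rot: [0.618, 0.786, -0.0, -0.0]
force: [-0.9, 0.2, -0.4]
finger_gap: 0.0558
finger_force: 0.0
```

>>> {"method": "carry_out", "body": {
  "motion": [
    [-0.1,0,-0.8,0.02],
    [0,0,0,0]
  ]
}}

```text
t: 1.9
position: [0.4402, 0.2199, 0.0759]
tcp_rot: [0.61, 0.792, -0.0, -0.0]
force: [0.3, 0.5, -0.1]
finger_gap: 0.0557
finger_force: 0.0
```

>>> {"method": "carry_out", "body": {
  "motion": [
    [0,0,0,0],
    [0,0,0,0],
    [0,0,0,0],
    [0,0,0,0],
    [0,0,0,0]
  ],
  "jaw": 1
}}

```text
t: 2.52
position: [0.4405, 0.2198, 0.0766]
tcp_rot: [0.61, 0.792, 0.0, 0.0]
force: [-1.6, 0.2, 5.4]
finger_gap: 0.0236
finger_force: 58.6
```

>>> {"method": "carry_out", "body": {
  "motion": [
    [0,0,2,0],
    [0,0,4,0],
    [3.0,-2.4,2,0.164],
    [3.6,-2.8,0,0.164],
    [3.6,-2.8,0,0.164],
    [3.6,-2.8,0,0.164],
    [3.6,-2.8,0,0.164],
    [3.6,-2.6,0,0.164]
  ]
}}

```text
t: 3.52
position: [0.6513, 0.0566, 0.156]
tcp_rot: [0.161, 0.987, 0.0, 0.0]
force: [-0.1, 0.6, -0.7]
finger_gap: 0.0236
finger_force: 59.3
```

>>> {"method": "carry_out", "body": {
  "motion": [
    [0,0,-1,0.164],
    [0,0,-1,0.164],
    [0,0,0,0]
  ]
}}

```text
t: 3.9
position: [0.6499, 0.0577, 0.1352]
tcp_rot: [0.001, 1.0, 0.0, -0.001]
force: [0.8, -0.2, -0.7]
finger_gap: 0.0238
finger_force: 59.3
```

```bash
python3 -c "
from h import *
s=snap('wrist','w2');st()"
```

```text
t 3.95 pos mm [650.2  57.8 135.9] tooly 1.567 q6 -1.66 gap 23.7 F [-0.1  0.1  0.1]
```

View pics/w2.png

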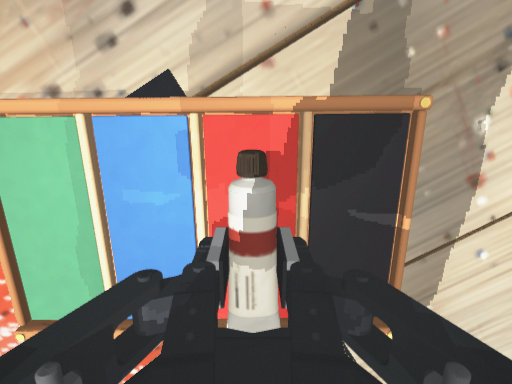

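The red tube is held straight over the red bay, with the cap at (252,160). Lowering it.

>>> {"method": "carry_out", "body": {
  "motion": [
    [0,0,-2.0,0],
    [0,0,-1.5,0],
    [0,0,-0.9,0],
    [0,0,-0.5,0],
    [0,0,-0.2,0],
    [0,0,0,0]
  ]
}}

```text
t: 4.7
position: [0.6504, 0.0578, 0.0852]
tcp_rot: [0.0, 1.0, -0.0, 0.0]
force: [-1.1, -0.0, -0.2]
finger_gap: 0.0237
finger_force: 59.3
```

>>> {"method": "carry_out", "body": {
  "motion": [
    [0,0,-0.05,0],
    [0,0,0,0],
    [0,0,0,0]
  ],
  "jaw": 0.23
}}

```text
t: 5.08
position: [0.6503, 0.0578, 0.0846]
tcp_rot: [0.0, 1.0, -0.0, 0.0]
force: [-0.5, 0.4, -0.5]
finger_gap: 0.0327
finger_force: 0.0
```

>>> {"method": "carry_out", "body": {
  "motion": [
    [0,0,1,0],
    [0,0,3,0],
    [0,0,5,0]
  ]
}}

```text
t: 5.45
position: [0.6497, 0.0578, 0.1748]
tcp_rot: [0.0, 1.0, 0.0, -0.001]
force: [0.4, 0.3, 0.2]
finger_gap: 0.033
finger_force: 0.0
```

```bash
python3 -c "
from h import *
s=snap('wrist','w3');snap('scene','s3');st()"
```

```text
t 5.55 pos mm [652.2  57.7 181.2] tooly 1.57 q6 -1.66 gap 33.0 F [0.6 1.4 0.7]
```

View pics/w3.png

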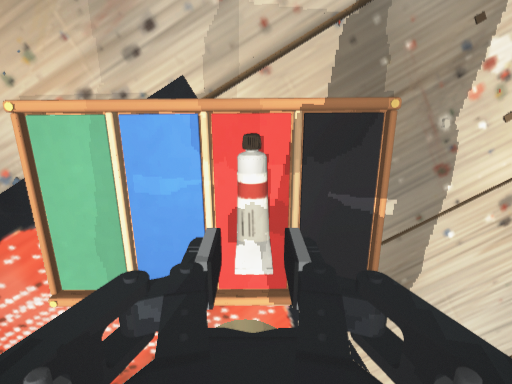

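The red tube lies centred in the red bay (cap (252,140), tail (254,270), rims at 113 and 292). Next is blue.

>>> {"method": "carry_out", "body": {
  "motion": [
    [-2.5,-0.1,0,-0.167],
    [-2.5,-0.1,0,-0.167],
    [-2.6,-0.1,0,-0.166],
    [-2.6,-0.1,0,-0.166],
    [-2.6,-0.1,-0.8,-0.166],
    [-2.6,-0.1,-1,-0.166],
    [-2.6,-0.2,-0.6,-0.166],
    [-2.6,-0.2,-0.4,-0.166]
  ],
  "jaw": -0.3
}}

```text
t: 6.55
position: [0.4434, 0.0478, 0.1464]
tcp_rot: [0.62, 0.785, 0.0, 0.0]
force: [0.5, -0.7, 1.0]
finger_gap: 0.0559
finger_force: 0.0
```

>>> {"method": "carry_out", "body": {
  "motion": [
    [0,0,0,0],
    [0,0,0,0]
  ]
}}

```text
t: 6.8
position: [0.4452, 0.0477, 0.1469]
tcp_rot: [0.617, 0.787, 0.0, 0.001]
force: [-0.1, 0.1, 0.5]
finger_gap: 0.0554
finger_force: 0.0
```

```bash
python3 -c "
from h import *
s=snap('wrist','w4');st()"
```

```text
t 6.85 pos mm [445.2  47.7 146.8] tooly 0.242 q6 -0.4 gap 55.2 F [-0.5 -0.5 -0.9]
```

View pics/w4.png

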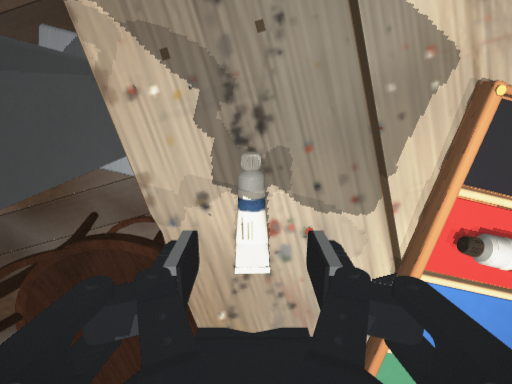

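The blue-band tube runs from cap (251,153) to tail (253,272), aligned between the fingers.

```bash
python3 -c "
from h import *
ends(np.load('pics/w4.npz'),(251,153),(253,272),.0095)"
```

```text
mid [447.8  38.    9.5] len 94.8 yaw to cap 1.828 grasp [444.7  49.6]
```

>>> {"method": "carry_out", "body": {
  "motion": [
    [0,0,-2.5,0],
    [0,0,-2.5,0],
    [0,0.1,-1.6,0],
    [0,0,-0.5,0],
    [0,0,0,0]
  ]
}}

```text
t: 7.48
position: [0.4447, 0.0487, 0.0755]
tcp_rot: [0.617, 0.787, 0.0, 0.0]
force: [0.5, -0.4, -0.0]
finger_gap: 0.0556
finger_force: 0.0
```

>>> {"method": "carry_out", "body": {
  "motion": [
    [0,0,0,0],
    [0,0,0,0],
    [0,0,0,0],
    [0,0,0,0],
    [0,0,0,0]
  ],
  "jaw": 1
}}

```text
t: 8.1
position: [0.4446, 0.0487, 0.0762]
tcp_rot: [0.617, 0.787, 0.0, 0.001]
force: [-1.5, -0.6, 7.3]
finger_gap: 0.0189
finger_force: 58.5
```

>>> {"method": "carry_out", "body": {
  "motion": [
    [0,0,2,0],
    [0,0,4,0],
    [3.4,-1.0,2,0.166],
    [3.4,-1.0,0,0.166],
    [3.4,-1.0,0,0.166],
    [3.5,-1.1,0,0.166],
    [3.5,-1.1,0,0.166],
    [3.5,-1.1,0,0.166]
  ]
}}

```text
t: 9.1
position: [0.6523, -0.0146, 0.1556]
tcp_rot: [0.164, 0.986, 0.0, 0.0]
force: [0.1, 0.2, -0.6]
finger_gap: 0.0187
finger_force: 59.1
```

>>> {"method": "carry_out", "body": {
  "motion": [
    [0,0,-1,0.166],
    [0,0,-1,0.166],
    [0,0,-1,0],
    [0,0,0,0],
    [0,0,0,0]
  ]
}}

```text
t: 9.72
position: [0.6514, -0.0142, 0.1259]
tcp_rot: [0.002, 1.0, -0.0, 0.0]
force: [-0.1, 0.6, -0.5]
finger_gap: 0.0187
finger_force: 59.1
```

```bash
python3 -c "
from h import *
s=snap('wrist','w5');st()"
```

```text
t 9.78 pos mm [651.5 -14.2 126. ] tooly 1.567 q6 -1.77 gap 18.9 F [-0.1 -0.2 -0.7]
```

View pics/w5.png

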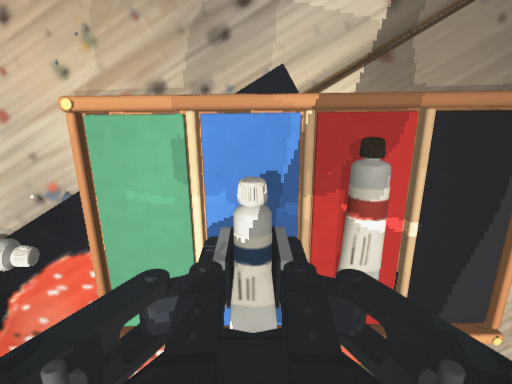

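The blue tube is straight over the blue bay. Lowering and releasing.

>>> {"method": "carry_out", "body": {
  "motion": [
    [0,0,-1.5,0],
    [0,0,-1.3,0],
    [0,0,-0.8,0],
    [0,0,-0.35,0],
    [0,0,-0.15,0],
    [0,0,0,0]
  ]
}}

```text
t: 10.52
position: [0.6514, -0.0142, 0.0846]
tcp_rot: [0.001, 1.0, -0.0, 0.0]
force: [-0.4, 1.0, -0.6]
finger_gap: 0.0185
finger_force: 59.1
```

>>> {"method": "carry_out", "body": {
  "motion": [
    [0,0,-0.05,0],
    [0,0,0,0],
    [0,0,0,0]
  ],
  "jaw": 0.32
}}

```text
t: 10.9
position: [0.6513, -0.0142, 0.084]
tcp_rot: [0.001, 1.0, -0.0, 0.0]
force: [0.4, 0.4, 0.4]
finger_gap: 0.0293
finger_force: 0.0
```

>>> {"method": "carry_out", "body": {
  "motion": [
    [0,0,1,0],
    [0,0,3,0],
    [0,0,5,0]
  ]
}}

```text
t: 11.28
position: [0.6507, -0.0142, 0.1743]
tcp_rot: [0.001, 1.0, 0.0, -0.001]
force: [0.2, -0.1, 0.4]
finger_gap: 0.029
finger_force: 0.0
```

>>> {"method": "carry_out", "body": {
  "motion": [
    [-0.9,-2.0,0,-0.178],
    [-0.9,-2.0,0,-0.178],
    [-1.0,-2.0,0,-0.178],
    [-1.0,-2.0,0,-0.178],
    [-1.0,-2.1,0,-0.178],
    [-1.0,-2.1,0,-0.178],
    [-1.0,-2.1,0,-0.178],
    [-1.0,-2.1,0,-0.18]
  ],
  "jaw": -0.3
}}

```text
t: 12.28
position: [0.573, -0.1789, 0.1748]
tcp_rot: [0.657, 0.754, 0.0, 0.0]
force: [0.1, -0.9, 0.1]
finger_gap: 0.0554
finger_force: 0.0
```

>>> {"method": "carry_out", "body": {
  "motion": [
    [-1.0,-2.1,-2,-0.18],
    [-0.9,-2.2,-1.5,-0.18],
    [0,0,0,0],
    [0,0,0,0]
  ]
}}

```text
t: 12.78
position: [0.5548, -0.2208, 0.1399]
tcp_rot: [0.779, 0.627, 0.0, 0.001]
force: [-0.1, -0.3, 0.0]
finger_gap: 0.0556
finger_force: 0.0
```

```bash
python3 -c "
from h import *
s=snap('wrist','w6');st()"
```

```text
t 12.82 pos mm [ 554.9 -220.7  139.9] tooly -0.215 q6 -0.36 gap 55.7 F [ 0.7 -0.6  0.5]
```

View pics/w6.png

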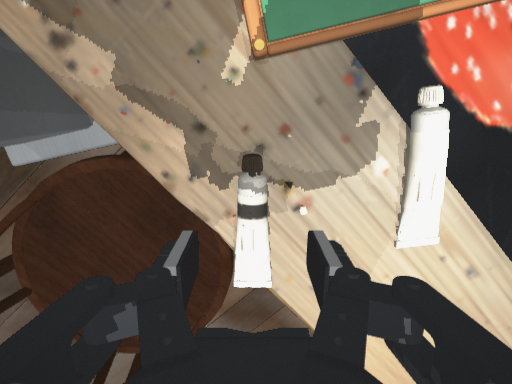

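The black-band tube runs from cap (252,154) to tail (253,287), near the table edge and centred between the fingers. The plain tube is well clear at (430,170).

```bash
python3 -c "
from h import *
ends(np.load('pics/w6.npz'),(252,154),(253,287),.01)"
```

```text
mid [ 552.  -234.5   10. ] len 103.9 yaw to cap 1.363 grasp [ 554.5 -222.7]
```

>>> {"method": "carry_out", "body": {
  "motion": [
    [0,0,-2.5,0],
    [0,0,-2.0,0],
    [0,0.1,-1.4,0],
    [0,0,-0.5,0],
    [0,0,0,0]
  ]
}}

```text
t: 13.45
position: [0.5545, -0.2201, 0.0752]
tcp_rot: [0.78, 0.626, 0.0, 0.0]
force: [0.2, 1.0, 0.2]
finger_gap: 0.0553
finger_force: 0.0
```

>>> {"method": "carry_out", "body": {
  "motion": [
    [0,0,0,0],
    [0,0,0,0],
    [0,0,0,0],
    [0,0,0,0],
    [0,0,0,0]
  ],
  "jaw": 1
}}

```text
t: 14.08
position: [0.5545, -0.2204, 0.0758]
tcp_rot: [0.78, 0.626, 0.0, 0.001]
force: [-1.4, 1.0, 5.9]
finger_gap: 0.0206
finger_force: 58.9
```

>>> {"method": "carry_out", "body": {
  "motion": [
    [0,0,2,0],
    [0,0,4,0],
    [1.2,4.2,2,-0.16],
    [1.6,4.4,0,-0.17],
    [1.6,4.4,0,-0.17],
    [1.6,4.4,0,-0.17],
    [1.6,4.4,0,-0.17],
    [1.6,4.4,0,-0.17]
  ]
}}

```text
t: 15.08
position: [0.6466, 0.0433, 0.1549]
tcp_rot: [0.986, 0.168, 0.0, 0.0]
force: [-0.1, -0.6, -0.5]
finger_gap: 0.0203
finger_force: 59.0
```

>>> {"method": "carry_out", "body": {
  "motion": [
    [1.5,4.4,0,-0.17],
    [1.5,4.4,0,-0.17],
    [0,0,-1.5,0],
    [0,0,-1.5,0],
    [0,0,0,0]
  ]
}}

```text
t: 15.7
position: [0.6755, 0.1286, 0.123]
tcp_rot: [1.0, 0.001, -0.002, 0.0]
force: [-0.0, -0.4, -0.7]
finger_gap: 0.0203
finger_force: 59.0
```

```bash
python3 -c "
from h import *
s=snap('wrist','w7');st()"
```

```text
t 15.75 pos mm [676.  128.6 124.3] tooly -1.569 q6 1.59 gap 20.2 F [-0.8 -0.1 -0. ]
```

View pics/w7.png

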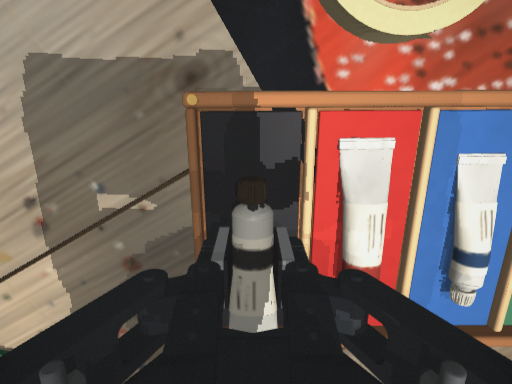

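Black tube straight over the black bay (cap (252,185)); red and blue tubes lie well. Lowering.

>>> {"method": "carry_out", "body": {
  "motion": [
    [0,0.1,-1.5,0],
    [0,0,-1.3,0],
    [0,0,-0.8,0],
    [0,0,-0.3,0],
    [0,0,-0.15,0],
    [0,0,0,0]
  ]
}}

```text
t: 16.5
position: [0.6764, 0.1308, 0.0847]
tcp_rot: [1.0, 0.001, 0.0, 0.0]
force: [-0.1, -0.0, -0.2]
finger_gap: 0.0203
finger_force: 59.0
```

>>> {"method": "carry_out", "body": {
  "motion": [
    [0,0,0,0],
    [0,0,0,0],
    [0,0,0,0]
  ],
  "jaw": 0.3
}}

```text
t: 16.88
position: [0.6763, 0.1308, 0.0846]
tcp_rot: [1.0, 0.001, 0.0, -0.0]
force: [-0.2, -0.1, -1.0]
finger_gap: 0.0301
finger_force: 0.0
```

>>> {"method": "carry_out", "body": {
  "motion": [
    [0,0,1,0],
    [0,0,3,0],
    [0,0,5,0]
  ]
}}

```text
t: 17.25
position: [0.6757, 0.1307, 0.1746]
tcp_rot: [1.0, 0.001, -0.001, 0.0]
force: [-0.5, -0.4, 0.5]
finger_gap: 0.03
finger_force: 0.0
```

>>> {"method": "carry_out", "body": {
  "motion": [
    [-2.8,3.1,0,0.161],
    [-2.8,3.1,0,0.161],
    [-2.8,3.1,0,0.161],
    [-2.9,3.1,0,0.161],
    [-2.9,3.1,0,0.161],
    [-2.9,3.1,-1,0.161],
    [-2.9,3.1,-1,0.161],
    [-2.8,3.0,-1,0.161]
  ],
  "jaw": -0.3
}}

```text
t: 18.25
position: [0.4474, 0.3788, 0.145]
tcp_rot: [0.797, 0.604, 0.001, 0.0]
force: [0.4, 0.5, -0.2]
finger_gap: 0.0553
finger_force: 0.0
```

>>> {"method": "carry_out", "body": {
  "motion": [
    [0,0,-0.5,0],
    [0,0,0,0],
    [0,0,0,0]
  ]
}}

```text
t: 18.62
position: [0.4492, 0.3772, 0.14]
tcp_rot: [0.8, 0.601, 0.0, 0.0]
force: [0.1, -0.1, -0.2]
finger_gap: 0.0548
finger_force: 0.0
```

```bash
python3 -c "
from h import *
s=snap('wrist','w8');st()"
```

```text
t 18.68 pos mm [449.2 377.2 139.9] tooly -0.282 q6 0.78 gap 55.5 F [-0.   0.4  0.7]
```

View pics/w8.png

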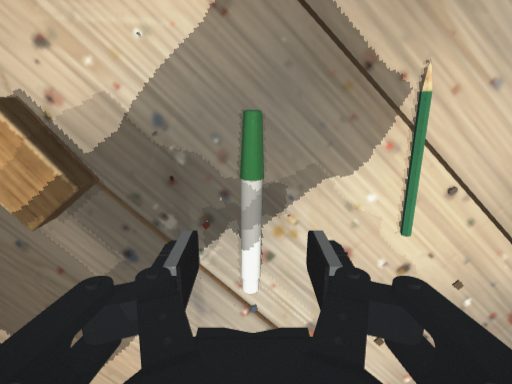

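Marker from cap (253,110) to tail (250,292), nearly aligned; the pencil is to the right at (418,150), clear.

```bash
python3 -c "
from h import *
ends(np.load('pics/w8.npz'),(253,110),(250,292),.008,0)"
```

```text
mid [447.9 375.1   8. ] len 138.6 yaw to cap 1.272 grasp [447.9 375.1]
```

>>> {"method": "carry_out", "body": {
  "motion": [
    [0,0.2,-2.5,0],
    [0,0,-2.0,0],
    [0,0,-1.3,0],
    [0,0,-0.5,0],
    [0,0,0,0]
  ]
}}

```text
t: 19.3
position: [0.4485, 0.3798, 0.0767]
tcp_rot: [0.799, 0.601, 0.0, 0.0]
force: [-0.7, 0.4, 0.5]
finger_gap: 0.0553
finger_force: 0.0
```

>>> {"method": "carry_out", "body": {
  "motion": [
    [0,0,0,0],
    [0,0,0,0],
    [0,0,0,0],
    [0,0,0,0],
    [0,0,0,0],
    [0,0,0,0]
  ],
  "jaw": 1
}}

```text
t: 20.05
position: [0.4485, 0.38, 0.0772]
tcp_rot: [0.799, 0.602, 0.001, 0.0]
force: [-0.7, -0.4, 5.7]
finger_gap: 0.0133
finger_force: 59.0
```

>>> {"method": "carry_out", "body": {
  "motion": [
    [0,0,2,0],
    [0,0,4,0],
    [2.1,-4.5,2,-0.129],
    [2.2,-4.6,0,-0.129],
    [2.2,-4.7,0,-0.129],
    [2.2,-4.7,0,-0.129],
    [2.2,-4.7,0,-0.129],
    [2.2,-4.7,0,-0.129]
  ]
}}

```text
t: 21.05
position: [0.5798, 0.0992, 0.1565]
tcp_rot: [0.967, 0.253, 0.0, 0.0]
force: [0.9, 0.7, -0.3]
finger_gap: 0.013
finger_force: 58.7
```

>>> {"method": "carry_out", "body": {
  "motion": [
    [2.2,-4.7,0,-0.129],
    [2.2,-4.7,0,-0.129],
    [2.2,-4.7,0,-0.129],
    [2.2,-4.6,-1,-0.128],
    [0,0,-1,0],
    [0,0,-1,0],
    [0,0,0,0]
  ]
}}

```text
t: 21.92
position: [0.6667, -0.0849, 0.1255]
tcp_rot: [1.0, 0.002, -0.001, -0.0]
force: [0.1, -1.0, -0.3]
finger_gap: 0.0127
finger_force: 58.7
```

```bash
python3 -c "
from h import *
s=snap('wrist','w9');st()"
```

```text
t 21.98 pos mm [667.1 -85.  126.3] tooly -1.567 q6 1.27 gap 13.2 F [ 0.1 -0.5  1. ]
```

View pics/w9.png

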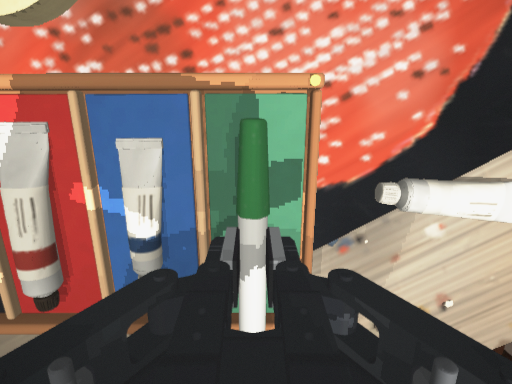

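Marker straight over the green bay (cap (253,120), rim at 90). Lowering.

>>> {"method": "carry_out", "body": {
  "motion": [
    [0,-0.1,-1.5,0],
    [0,0,-1.3,0],
    [0,0,-0.8,0],
    [0,0,-0.4,0],
    [0,0,-0.2,0],
    [0,0,0,0]
  ]
}}

```text
t: 22.72
position: [0.6674, -0.0873, 0.0852]
tcp_rot: [1.0, 0.001, 0.0, 0.0]
force: [-2.9, 0.4, 4.1]
finger_gap: 0.0133
finger_force: 59.4
```

>>> {"method": "carry_out", "body": {
  "motion": [
    [0,0,0,0],
    [0,0,0,0],
    [0,0,0,0],
    [0,0,0,0]
  ],
  "jaw": 0.45
}}

```text
t: 23.22
position: [0.6673, -0.0872, 0.0843]
tcp_rot: [1.0, 0.001, 0.0, -0.0]
force: [0.7, -0.6, -0.1]
finger_gap: 0.0236
finger_force: 0.0
```

>>> {"method": "carry_out", "body": {
  "motion": [
    [0,0,1,0],
    [0,0,3,0],
    [0,0,5,0],
    [-3,0,4,0],
    [-5,0,3,0],
    [-5,0,2,0],
    [-5,0,0,0],
    [-5,0,0,0]
  ]
}}

```text
t: 24.22
position: [0.4357, -0.0871, 0.2653]
tcp_rot: [1.0, 0.001, 0.001, 0.0]
force: [-0.6, -0.6, 0.2]
finger_gap: 0.0235
finger_force: 0.0
```

>>> {"method": "carry_out", "body": {
  "motion": [
    [-5,0,0,0],
    [0,0,0,0],
    [0,0,0,0]
  ]
}}

```text
t: 24.6
position: [0.3879, -0.0875, 0.2652]
tcp_rot: [1.0, 0.001, 0.001, 0.001]
force: [0.4, -0.2, 0.5]
finger_gap: 0.0234
finger_force: 0.0
```

```bash
python3 -c "
from h import *
s=snap('top','t9');st()
cv2.imwrite('pics/t9b.png',cv2.resize(s['pixels'][110:260,110:400,::-1],(800,414),interpolation=2))"
```

```text
t 24.65 pos mm [388.1 -87.5 265. ] tooly -1.569 q6 1.05 gap 23.2 F [ 0.  -0.5  0.1]
```

View pics/t9b.png

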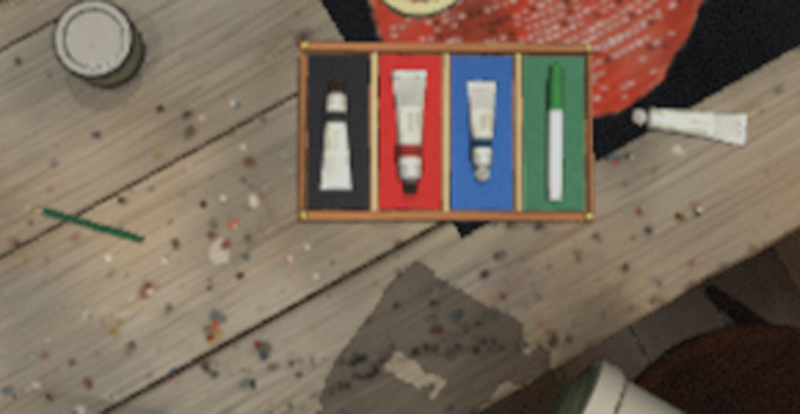

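All four lie lengthwise near the middle of their bays: black (337,140), red (410,130), blue (481,130), marker (556,132). The pencil and plain tube haven't moved.

```bash
python3 -c "
from workcell import arm
print(arm.finish_job())"
```

```text
the job is handed in; nothing more can be done
None
```

The red, blue and blue-black tubes and the green marker each lie lengthwise near the middle of their matching bay, the plain tube and the pencil were left where they lay, and the job was handed in at about 25 s of the 102 s allowed.

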